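Slide a slate coaster out over the riser's edge for pick-up and ring the bell

ROBOT

A 6-joint arm with a two-finger parallel gripper is mounted at the origin on a cart in front of the work surface, level with it; the furniture and walls round the work are solid. World frame = base frame: x ahead of the robot, y to its left, z up, the work surface at z = 0. Lengths are in m, angles in rad, forces in N, time in s.
With the tool pointing down it reaches from about 0.35 to 0.975 m from the base axis. Payload 4.9 kg.
Tool frame: the origin (TCP) lies midway between the tips of the shut fingers; the grasp point (between the pads) lies 19 mm behind it; z points along the fingers, y is the direction in which the jaws open and shut (so a half turn about z gives the same grasp; the last joint's range is limited). The gripper opens to 85 mm and grips with 20 to 120 N. Pads are 22 mm wide; open, the fingers measure 114 mm over their backs; the gripper's body (76 mm by 85 mm) begins 54 mm behind the grasp point. The pads swing forward as they close: fully open they stand 13 mm farther back than shut.
Start: joints at [-1.367, 0.053, 1.613, -0, 1.476, -0.119], TCP at [0.198, -0.593, 0.231] pointing down, gripper open.
Joint ranges: [-3.01, 3.01], [-1.01, 2.22], [0.06, 2.58], [-1.02, 4.17], [0.09, 2.62], [-3.14, 3.14]. Speed limits (rad/s): [2.57, 2.57, 3.14, 3.14, 3.14, 3.14].

INTERFACE

Orientations are given as a unit quaternion [w, x, y, z].
In Python, from plant import manip, cams gives the robot as it stands.
- The arm moves only by the tool jog_arm, never from a script. Its argument "targets" is a list of rows, each a list of 4 numbers: the shift along the tool's x, y, z in m, then the turn about the tool's z in degrees. A call has 1 to 5 rows; each row is the pose to reach, as a shift and turn from the pose commanded when the call began, along the tool's axes at that moment; what a row does not reach only later rows make up. A row lasts 1/12 s, in which the tool goes at most 41.7 mm and 7.16 degrees, less where a joint would pass 70% of its speed; a pose out of reach is approached as far as the arm can. A call with a gripper value outside its range is refused whole. "fingers" is the opening, from 0 (shut) to 1 (fully open), set as the call begins (left out, the last holds). The fingers move at their own pace and stop on an object; the grip force is fixed at half the most. Time passes only in rows, so rows that repeat a pose let the fingers close. It gives the time, the measured TCP pose, the force and the opening at its end, in the units of the state.
- manip.state(): the state, without advancing time (a new reading comes with each control period).
- cams.grab_frame(name): name is "scene" or "side" or "wrist"; returns the picture (384x512x3 uint8, red, green, blue); there is no depth.
- cams.get_calibration(name): a dict with "camera_matrix" (3x3 intrinsics, pixels), "distortion" ([k1, k2, p1, p2, k3] as OpenCV has them; the pictures are not rectified), "cam_to_world" (4x4, takes a point from camera to world coordinates). Camera axes: x right, y up, looking along -z (the intrinsics and any distortion apply to the point x, -y, -z); pixel columns grow to the right and rows downward; lengths in m; the calibration is good to about 2 mm. A picture is of the moment at which its call begins: read the wrist's pose just before it. get_calibration takes no time and is no camera call; for the wrist camera it gives the pose at the moment of the call.
- manip.job_done(): hands the job in, once; it reports no verdict.
The state is a dict: "time": time; "joint_pos": joint angles; "joint_vel": joint speeds; "joint_efforts": joint torques, N m; "tool_pos": TCP position; "tool_rot": TCP orientation; "contact_force": force on the tool from outside, world axes, zero at the start; "ft_torque": the same for the moment, N m; "gripper_width": opening from 0.0 (shut) to 1.0 (fully open).
Only numpy, scipy, OpenCV 4.12 (cv2) and the standard library are available. Lean on these libraries where they do the work, as an engineer would, in place of code of your own. Each camera call takes 0.05 s, during which the arm holds its last target. There are 200 camera calls.

TASK

The customer's candle set is ready to be handed over: push the slate coaster, with the tealight standing on it, towards you until it sticks out over the front edge of the wooden riser by about 3 cm, square to that edge, so that fingers can get under it; then press the counter bell to call the customer. Just push the slate along the wood and never lift or tip it, do not touch the tealight (it must ride along in the middle of the slate), and do not ring before the slate is out. Leave the bell, the crystal, the tin and the candle jar standing where they are.

Things in the scene. Friction and masses are not known exactly. Their poses are not given: they have to be found in the camera images.
- riser: Fixed wooden display riser, a low bridge-shaped step on the dresser: 200 mm deep (its x), 340 mm wide (its y), flat top 70 mm above the dresser top. Origin at the centre of its underside, on the dresser top. Its -x axis points towards the robot (turned by up to 9 degrees); the straight front edge of the top is at its x = -100 mm, the rear edge at +100 mm.
- slate_center (a point): Centre (half-way up) of the dark grey square slate coaster, 100 x 100 x 8 mm, about 0.2 kg, lying loose and flat on the riser's top. Its axes are the slate's: x and y along its sides, z up; at the start it lies up to 17 degrees askew to the riser, wholly on the top, the middle of its front side 25 to 60 mm behind the front edge.
- slate_front (a point): Middle of the slate's front side (the side nearest the robot), 50 mm along the slate's -x from its centre, half-way up its thickness. The rear side is 50 mm to the other side of the centre.
- slate: The same slate; origin at the centre of its underside, axes as for slate_center.
- tealight: Tealight candle in a metal cup, 40 mm across and 21 mm high, standing loose near the middle of the slate (within 7 mm). Origin at the centre of its underside.
- bell_top (a point): Top of the round brass plunger (16 mm across) of the counter bell, 62 mm above the dresser top. It is sprung, travels 4 mm straight down, and rings when pressed right down.
- bell: Counter bell, brass dome on a black foot, 71 mm across and 62 mm high over the plunger, standing loose on the dresser top to the left or right of the riser. Origin at the centre of its underside, z up.
- bell_plunger (a joint): Travel of the bell's plunger: 0 up, 0.004 (4 mm) fully down; it springs back.
- jar: Amber glass candle jar with a black lid, 57 mm across and 87 mm high, loose on the dresser top on the other side of the riser from the bell. Origin at the centre of its underside. A bystander.
- crystal: Pink pointed crystal, 31 x 27 x 70 mm, standing loose on the riser's top near its left end (+y). Origin at the centre of its underside. A bystander.
- tin: Round salve tin, 53 mm across and 22 mm high, loose on the riser's top near its right end (-y). Origin at the centre of its underside. A bystander.
Things that resemble listed ones, but are neither listed nor needed, are in the scene too. What is shaped like the tealight but pink or yellow is not meant.

How it is judged:
On the way, in this order (a step that is already met when the one before it is completed fails the run):
1. the slate overhangs the riser's front edge by 22 to 38 mm, square to it, and lies still (x of slate_front in the frame of riser between -0.138 and -0.122 m and angle between the x axis of slate and the x axis of riser, either way round below 0.12 rad and linear speed of slate below 0.01 m/s), for 0.2 s.
2. the bell's plunger is pressed right down (value of joint bell_plunger above 0.003 m), for 0.02 s.
At the end, for the whole second after the job is handed in: Slate flat and still on the riser, front side 22 to 38 mm beyond the front edge, square within 0.12 rad; tealight upright on it within 18 mm of its middle, untouched; bell rung after that, plunger up again, bell within 25 mm of where it stood; crystal, tin and jar within 15 mm (all of step 1 and angle between slate's own z axis and vertical below 0.05 rad and height (world z) of slate between 0.066 and 0.074 m and horizontal distance between tealight and slate_center below 0.018 m and angle between each of tealight, bell's own z axis and vertical below 0.1 rad and linear speed of tealight below 0.01 m/s and value of joint bell_plunger below 0.0015 m and distance of bell from where it was at the start of the episode below 0.025 m).
It fails at once if the slate is lifted or tipped, or overhangs by more than 45 mm (height (world z) of slate_center above 0.081 m or height (world z) of slate_center below 0.066 m or angle between slate's own z axis and vertical above 0.12 rad or x of slate_front in the frame of riser below -0.145 m).
It fails at once if the robot touches the tealight (contact force between tealight and the fingers above 0.2 N or contact force between tealight and the arm above 0.2 N).
It fails at once if the tealight slips more than 18 mm from the slate's middle or falls over (horizontal distance between tealight and slate_center above 0.018 m or angle between tealight's own z axis and vertical above 0.3 rad).
It fails at once if the bell is rung before the slate is out (value of joint bell_plunger above 0.003 m and x of slate_front in the frame of riser above -0.122 m).
It fails at once if the bell, crystal, tin or candle jar is shifted, lifted or knocked over (distance of bell from where it was at the start of the episode above 0.025 m or angle between any of bell, crystal, tin, jar's own z axis and vertical above 0.25 rad or distance of any of crystal, tin, jar from where it was at the start of the episode above 0.015 m).
It also fails if it takes over 51 s, if anything falls off the work surface, if the arm or the gripper's body presses on something with over 40 N, if the wrist force passes 120 N, or if a joint passes its speed limit or range.

## Working session

There is one attempt and no reset: what is moved stays moved. The work goes in short steps, Python scripts to look and compute and a tool call to move; the robot and the scene stay as the last step left them, time stands still between calls to the robot, and variables do not carry over. Pictures are saved under pics/ and viewed, about 8 in all and at most 12, crops included, and the job is handed in when it is done.

Besides the shell and the picture viewer there is one more tool, called after "Request:" as name(argument=value, ...), one argument or row to a line, values as JSON. jog_arm: Moves the arm, as the interface text tells. Its arguments: {"type":"object","properties":{"targets":{"type":"array"},"fingers":{"type":"number"}},"required":["targets"]}

```bash
mkdir -p pics; ls; python3 - <<'E'
from plant import manip,cams
import cv2,numpy as np
print({k:np.round(v,3) for k,v in manip.state().items()})
for n in("scene","side"):
    c=cams.get_calibration(n);print(n,np.round(c["camera_matrix"],1).tolist(),np.round(c["distortion"],3),np.round(c["cam_to_world"],3).tolist())
    im=cams.grab_frame(n)[:,:,::-1];cv2.imwrite(f"pics/{n}0.png",im);cv2.imwrite(f"pics/{n}0b.png",cv2.resize(im,(768,576),interpolation=cv2.INTER_CUBIC))
E
```

```text
pics
{'time': np.float64(0.0), 'joint_pos': array([-1.367,  0.053,  1.614,  0.   ,  1.476, -0.119]), 'joint_vel': array([-0.   ,  0.   , -0.001,  0.001,  0.002, -0.001]), 'joint_efforts': array([-1.0000e-03, -3.9368e+01, -3.7018e+01, -0.0000e+00,  7.0000e-03,
        0.0000e+00]), 'tool_pos': array([ 0.198, -0.592,  0.23 ]), 'tool_rot': array([-0.001,  0.987,  0.161, -0.   ]), 'contact_force': array([ 0.084, -0.359, -0.401]), 'ft_torque': array([-0.014, -0.02 , -0.009]), 'gripper_width': np.float64(1.0)}
scene [[428.6, 0.0, 253.7], [0.0, 428.6, 193.5], [0.0, 0.0, 1.0]] [0.011 0.    0.    0.    0.   ] [[0.444, 0.423, -0.79, -0.32], [-0.896, 0.224, -0.384, -0.411], [0.015, 0.878, 0.479, 0.614], [0.0, 0.0, 0.0, 1.0]]
side [[463.4, 0.0, 253.0], [0.0, 463.4, 187.1], [0.0, 0.0, 1.0]] [-0.125  0.     0.     0.     0.   ] [[-0.849, 0.205, -0.488, -0.119], [-0.529, -0.341, 0.777, 1.039], [-0.007, 0.917, 0.398, 0.603], [0.0, 0.0, 0.0, 1.0]]
```

View pics/scene0b.png

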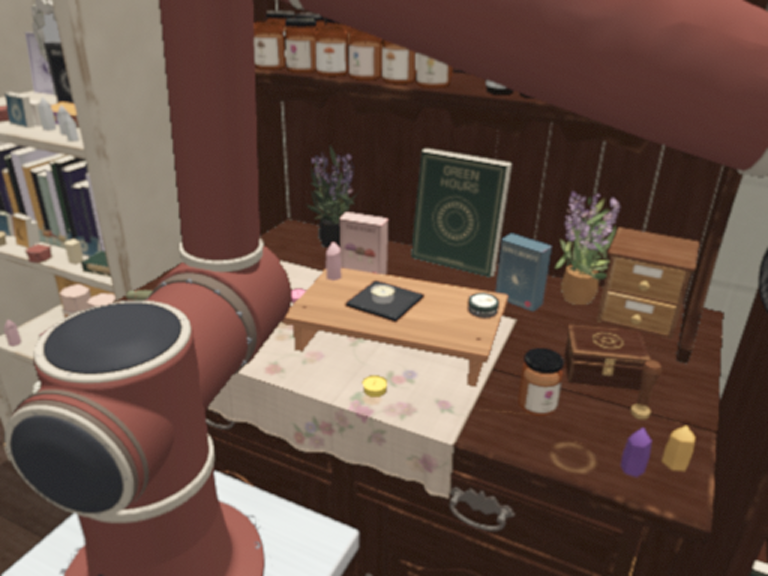

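View pics/side0b.png

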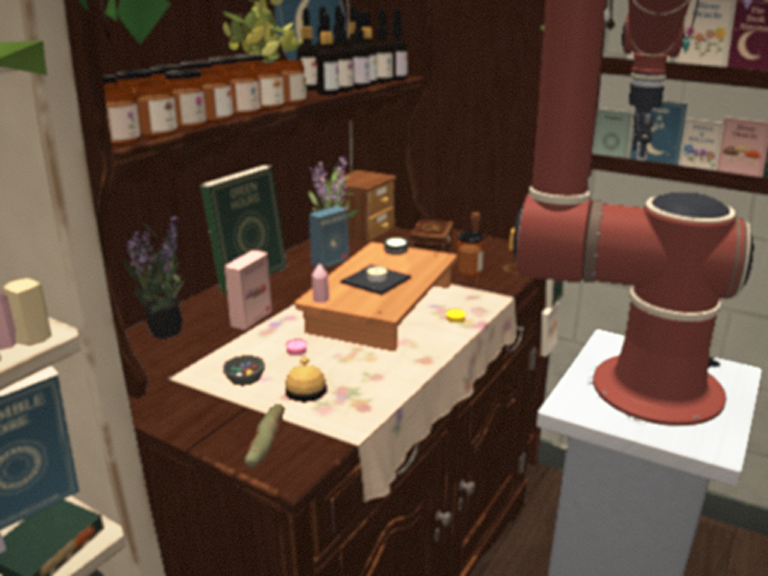

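The scene view shows the riser (about 290–510, 270–380 in the enlarged picture) with the slate at (385,300), the tealight on it, the tin at (483,303) and the jar at (543,380). The side view shows the bell at (305,378), its plunger at about (305,361), and the crystal at (320,283). Next I'll look at enlarged crops.

```bash
python3 - <<'E'
import cv2
a=cv2.imread("pics/scene0.png")[165:255,185:345];cv2.imwrite("pics/sc_crop.png",cv2.resize(a,None,fx=5,fy=5,interpolation=cv2.INTER_CUBIC))
a=cv2.imread("pics/side0.png")[155:275,180:310];cv2.imwrite("pics/si_crop.png",cv2.resize(a,None,fx=5,fy=5,interpolation=cv2.INTER_CUBIC))
E
```

```text
(no output)
```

View pics/sc_crop.png

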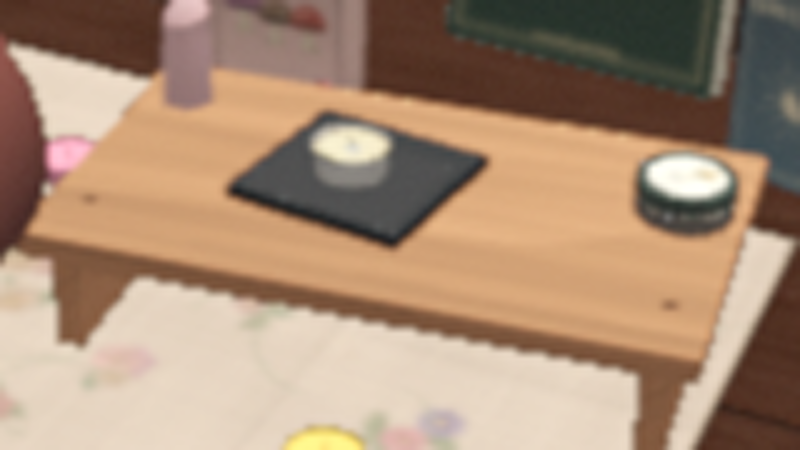

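View pics/si_crop.png

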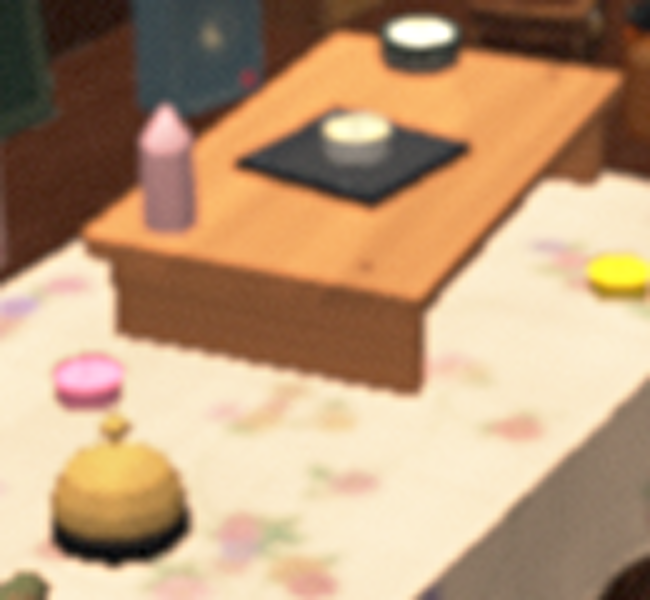

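The scene crop shows slate top corners at about (230,186), (393,238), (487,158) and (328,113), and the riser front edge from (30,235) to (700,360). In the side crop the slate corners are (240,160), (373,199), (468,149) and (340,108), the riser corners are (420,303), (85,240), (622,76) and (340,33), and the plunger top is at (114,418).

```bash
cat > h.py <<'E'
import numpy as np,cv2
from plant import manip,cams
OFF={"scene":(185,165,5),"side":(180,155,5)}
def crop(n,p): o=OFF[n];return (o[0]+(p[0]+.5)/o[2]-.5,o[1]+(p[1]+.5)/o[2]-.5)
def at_z(n,px,z,c=None):
    c=c or cams.get_calibration(n)
    u=cv2.undistortPoints(np.float64([[px]]),c["camera_matrix"],c["distortion"])[0,0]
    T=np.array(c["cam_to_world"]);d=T[:3,:3]@[u[0],-u[1],-1];o=T[:3,3]
    return (o+d*(z-o[2])/d[2])[:2]
def proj(c,P):
    T=np.array(c["cam_to_world"]);q=(np.asarray(P)-T[:3,3])@T[:3,:3]*[1,-1,-1]
    return cv2.projectPoints(q,np.zeros(3),np.zeros(3),c["camera_matrix"],np.float64(c["distortion"]))[0][:,0]
def fit(src,dst):  # 2D rigid
    s,d=np.array(src),np.array(dst);H=(s-s.mean(0)).T@(d-d.mean(0))
    a=np.arctan2(H[0,1]-H[1,0],H[0,0]+H[1,1]);R=np.array([[np.cos(a),-np.sin(a)],[np.sin(a),np.cos(a)]])
    t=d.mean(0)-R@s.mean(0);return t,a,np.linalg.norm(s@R.T+t-d,axis=1)
E
python3 - <<'E'
from h import *
L={"scene":{"r":{"FR":(700,360),"RR":(768,158),"FL":(30,235)},"s":{"FL":(230,186),"FR":(393,238),"RR":(487,158),"RL":(328,113)},"tea":(350,145),"tin":(687,178),"cr":(188,98)},
"side":{"r":{"FL":(420,303),"RL":(85,240),"FR":(622,76),"RR":(340,33)},"s":{"RL":(240,160),"FL":(373,199),"FR":(468,149),"RR":(340,108)},"tea":(357,128),"tin":(421,33),"cr":(168,222),"bell":(114,418)}}
sg=lambda k:np.array([-1 if k[0]=="F" else 1,1 if k[1]=="L" else -1])
al={"r":[[],[]],"s":[[],[]]}
for n,l in L.items():
  for w,h,z in(("r",np.array([.1,.17]),.07),("s",np.array([.05,.05]),.078)):
    S=[sg(k)*h for k in l[w]];D=[at_z(n,crop(n,p),z) for p in l[w].values()]
    al[w][0]+=S;al[w][1]+=D;t,a,e=fit(S,D);print(n,w,t.round(4),np.degrees(a).round(2),e.round(4))
  for k,z in(("tea",.099),("tin",.092),("cr",.07),("bell",.062)):
    if k in l:print(n,k,at_z(n,crop(n,l[k]),z).round(4))
print("jar",at_z("scene",(543/1.5,355/1.5),.087))
for w in al:
    t,a,e=fit(*al[w]);print(w,t.round(4),np.degrees(a).round(2),e.round(4))
E
```

```text
scene r [ 0.544  -0.0275] 8.7 [0.0044 0.0016 0.006 ]
scene s [ 0.5404 -0.0015] -4.6 [0.0035 0.0041 0.0026 0.0044]
scene tea [ 0.5293 -0.0012]
scene tin [ 0.5887 -0.1587]
scene cr [0.5838 0.1247]
side r [ 0.5396 -0.0188] 8.74 [0.0029 0.0038 0.0023 0.0042]
side s [0.5377 0.0058] -5.84 [0.0044 0.0059 0.0065 0.0014]
side tea [0.5296 0.0162]
side tin [ 0.5874 -0.1521]
side cr [0.5844 0.1239]
side bell [0.4864 0.2999]
jar [ 0.48310519 -0.28532597]
r [ 0.5414 -0.0225] 8.9 [0.0012 0.0043 0.0114 0.0065 0.0068 0.0045 0.0026]
s [0.539  0.0021] -5.22 [0.0073 0.005  0.0012 0.0062 0.0048 0.0019 0.0104 0.0051]
```

Request:
jog_arm(
  targets=[
    [0.026, -0.022, -0.003, 0],
    [0.053, -0.044, -0.006, 0],
    [0.079, -0.065, -0.009, 0],
    [0.106, -0.087, -0.012, 0],
    [0.132, -0.109, -0.015, 0],
  ],
  fingers=0.5,
)

```text
time: 0.52
tool_pos: [0.2893, -0.4458, 0.2458]
tool_rot: [-0.001, 0.987, 0.16, -0.0]
contact_force: [0.4, -0.0, 0.5]
gripper_width: 0.496
```

Request:
jog_arm(
  targets=[
    [0.026, -0.022, -0.003, 0],
    [0.053, -0.044, -0.006, 0],
    [0.079, -0.065, -0.009, 0],
    [0.106, -0.087, -0.012, 0],
    [0.132, -0.109, -0.015, 0],
  ],
)

```text
time: 0.93
tool_pos: [0.3799, -0.3005, 0.261]
tool_rot: [-0.0, 0.987, 0.161, -0.0]
contact_force: [-0.3, -0.7, 0.3]
gripper_width: 0.502
```

Request:
jog_arm(
  targets=[
    [0.026, -0.022, -0.003, 0],
    [0.053, -0.044, -0.006, 0],
    [0.079, -0.065, -0.009, 0],
    [0.106, -0.087, -0.012, 0],
    [0.132, -0.109, -0.015, 0],
  ],
)

```text
time: 1.35
tool_pos: [0.4705, -0.1552, 0.276]
tool_rot: [-0.0, 0.987, 0.161, -0.0]
contact_force: [1.0, 0.5, -0.8]
gripper_width: 0.501
```

Request:
jog_arm(
  targets=[
    [0.026, -0.022, -0.003, 5],
    [0.053, -0.044, -0.006, 10],
    [0.079, -0.065, -0.009, 15],
    [0.106, -0.087, -0.012, 20],
    [0.132, -0.109, -0.015, 24],
  ],
)

```text
time: 1.77
tool_pos: [0.5611, -0.01, 0.2909]
tool_rot: [-0.0, 0.999, -0.05, -0.0]
contact_force: [-0.1, -1.0, 0.3]
gripper_width: 0.499
```

```bash
python3 - <<'E'
from h import *
import pickle
s=manip.state();c=cams.get_calibration("wrist");im=cams.grab_frame("wrist")[:,:,::-1]
pickle.dump(c,open("w1.pkl","wb"))
print(s["time"],s["tool_pos"].round(4),s["tool_rot"].round(4),np.round(s["contact_force"],1),s["gripper_width"]);print(np.round(c["cam_to_world"],3).tolist(),np.round(c["camera_matrix"],1).tolist())
cv2.imwrite("pics/w1.png",cv2.resize(im,(768,576),interpolation=cv2.INTER_CUBIC))
E
```

```text
1.7667 [ 0.5611 -0.01    0.2909] [-0.000e+00  9.988e-01 -4.990e-02 -4.000e-04] [-0.1 -1.   0.3] 0.49894504673142026
[[-0.101, 0.951, 0.291, 0.636], [-0.995, -0.097, -0.029, -0.018], [0.001, -0.293, 0.956, 0.433], [0.0, 0.0, 0.0, 1.0]] [[315.0, 0.0, 257.8], [0.0, 315.0, 193.5], [0.0, 0.0, 1.0]]
```

View pics/w1.png

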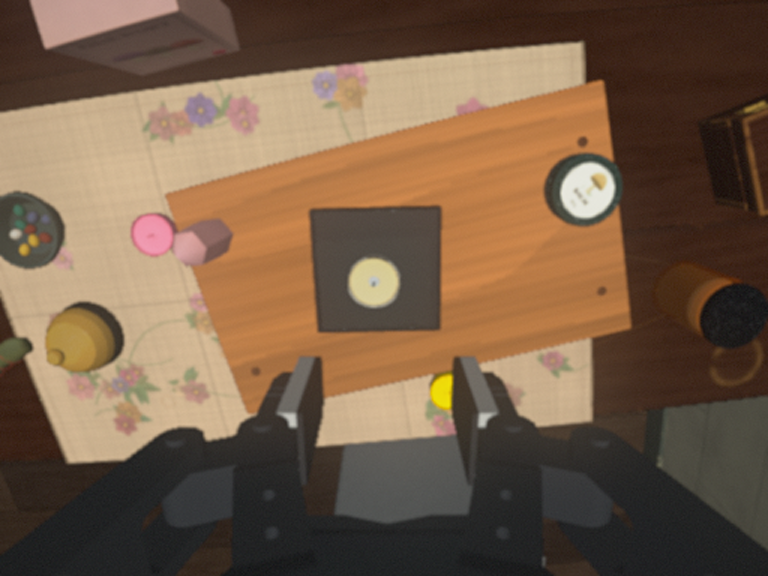

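The wrist view shows, in enlarged pixels:
- Riser corners: (167,193), (603,81), (631,327), (248,412)
- Slate corners: (310,209), (440,206), (440,330), (319,332)
- Tealight: (374,282)
- Bell plunger: (55,357)

```bash
python3 - <<'E'
from h import *
import pickle
c=pickle.load(open("w1.pkl","rb"));f=lambda p,z:at_z(0,((p[0]+.5)/1.5-.5,(p[1]+.5)/1.5-.5),z,c)
L={"r":{"RL":(167,193),"RR":(603,81),"FR":(631,327),"FL":(248,412)},"s":{"RL":(310,209),"RR":(440,206),"FR":(440,330),"FL":(319,332)}}
sg=lambda k:np.array([-1 if k[0]=="F" else 1,1 if k[1]=="L" else -1])
o={}
for w,h,z in(("r",np.array([.1,.17]),.07),("s",np.array([.05,.05]),.078)):
    t,a,e=o[w]=fit([sg(k)*h for k in L[w]],[f(p,z) for p in L[w].values()]);print(w,t.round(4),np.degrees(a).round(2),e.round(4))
R=lambda a:np.array([[np.cos(a),-np.sin(a)],[np.sin(a),np.cos(a)]])
tr,ar,_=o["r"];ts,as_,_=o["s"]
print("slate in riser",R(-ar)@(ts-tr),"front",R(-ar)@(ts+R(as_)@[-.05,0]-tr),"goal centre",tr+R(ar)@[-.08,(R(-ar)@(ts-tr))[1]])
print("rear mid",ts+R(as_)@[.05,0],"tea",f((374,282),.099),"bell",f((55,357),.062),"tin",f((587,189),.092))
E
```

```text
r [ 0.5469 -0.0264] 8.05 [0.0028 0.0029 0.002  0.0026]
s [ 0.544  -0.0009] -4.36 [0.0011 0.0016 0.0008 0.0015]
slate in riser [0.00066153 0.02561484] front [-0.04816935  0.03636402] goal centre [ 0.46411258 -0.01221595]
rear mid [ 0.59383379 -0.00471672] tea [0.5418104  0.00131733] bell [0.49126844 0.29408607] tin [ 0.59360738 -0.15803697]
```

Request:
jog_arm(
  targets=[
    [0.03, -0.005, 0.02, -1],
    [0.06, -0.01, 0.05, -1],
    [0.06, -0.01, 0.09, -1],
    [0.06, -0.01, 0.13, -1],
    [0.06, -0.01, 0.165, -1],
  ],
)

```text
time: 2.23
tool_pos: [0.6205, -0.0072, 0.1229]
tool_rot: [-0.0, 0.999, -0.039, -0.001]
contact_force: [0.6, -0.0, 0.2]
gripper_width: 0.506
```

Request:
jog_arm(
  targets=[
    [0, 0, 0.02, 0],
    [0, 0, 0.036, 0],
    [0, 0, 0.044, 0],
    [0, 0, 0.048, 0],
    [0, 0, 0.048, 0],
  ],
)

```text
time: 2.65
tool_pos: [0.621, -0.0075, 0.0777]
tool_rot: [-0.0, 0.999, -0.039, -0.001]
contact_force: [-0.6, -1.1, 0.4]
gripper_width: 0.501
```

```bash
python3 - <<'E'
from h import *
import pickle
c=cams.get_calibration("wrist");pickle.dump(c,open("w2.pkl","wb"))
s=manip.state();print(s["tool_pos"],s["tool_rot"],s["contact_force"])
im=cams.grab_frame("wrist")[:,:,::-1];cv2.imwrite("pics/w2.png",cv2.resize(im,(768,576),interpolation=cv2.INTER_CUBIC))
E
```

```text
[ 0.62096179 -0.0075321   0.07765974] [-6.68458905e-05  9.99226462e-01 -3.93200489e-02 -6.38038365e-04] [-0.62922217 -1.09451905  0.36316233]
```

View pics/w2.png

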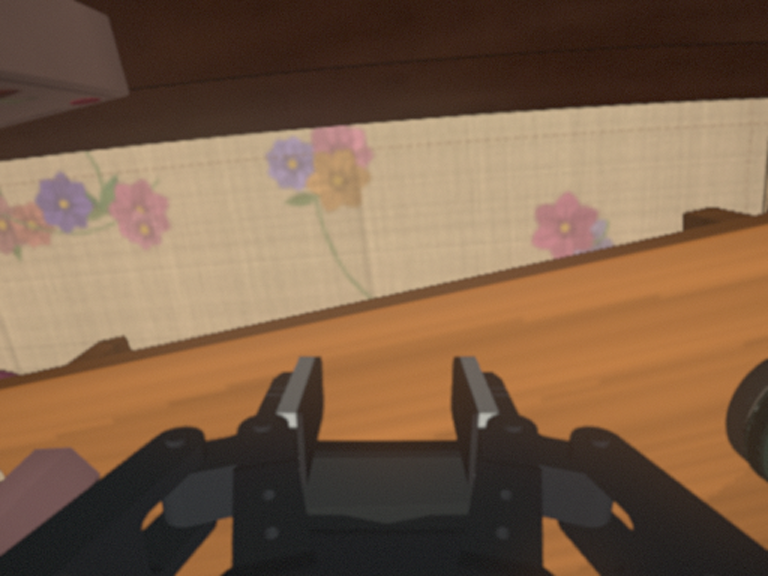

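The fingertips stand over the wood behind the slate, inside the riser's rear edge. The slate is hidden under the gripper. Next I'll touch off on the wood.

Request:
jog_arm(
  targets=[
    [0, 0, 0.002, 0],
    [0, 0, 0.004, 0],
    [0, 0, 0.005, 0],
    [0, 0, 0.005, 0],
  ],
)

```text
time: 3.03
tool_pos: [0.6216, -0.0076, 0.0737]
tool_rot: [0.0, 0.999, -0.039, 0.0]
contact_force: [-0.0, -0.1, -0.1]
gripper_width: 0.499
```

Request:
jog_arm(
  targets=[
    [0, 0, 0.001, 0],
    [0, 0, 0.001, 0],
    [0, 0, 0.001, 0],
  ],
)

```text
time: 3.28
tool_pos: [0.6214, -0.0075, 0.0723]
tool_rot: [0.0, 0.999, -0.039, 0.0]
contact_force: [0.2, 0.1, -1.1]
gripper_width: 0.502
```

Request:
jog_arm(
  targets=[
    [0, 0, 0.001, 0],
    [0, 0, 0.001, 0],
    [0, 0, 0.001, 0],
  ],
)

```text
time: 3.53
tool_pos: [0.6213, -0.0075, 0.0712]
tool_rot: [-0.0, 0.999, -0.039, -0.0]
contact_force: [-0.0, -0.9, -0.0]
gripper_width: 0.5
```

Request:
jog_arm(
  targets=[
    [0, 0, 0.001, 0],
    [0, 0, 0.002, 0],
    [0, 0, 0.002, 0],
  ],
)

```text
time: 3.78
tool_pos: [0.6212, -0.0075, 0.069]
tool_rot: [-0.0, 0.999, -0.039, -0.0]
contact_force: [0.0, -0.4, 0.3]
gripper_width: 0.502
```

Request:
jog_arm(
  targets=[
    [0, 0, 0.001, 0],
    [0, 0, 0.001, 0],
    [0, 0, 0.001, 0],
  ],
)

```text
time: 4.03
tool_pos: [0.6214, -0.0075, 0.0683]
tool_rot: [0.0, 0.999, -0.039, -0.0]
contact_force: [0.3, 0.1, 0.4]
gripper_width: 0.5
```

Request:
jog_arm(
  targets=[
    [0, 0, 0.001, 0],
    [0, 0, 0.001, 0],
  ],
)

```text
time: 4.2
tool_pos: [0.6214, -0.0075, 0.0682]
tool_rot: [0.0, 0.999, -0.039, -0.0]
contact_force: [-2.3, 0.5, 4.4]
gripper_width: 0.501
```

Contact with the wood is at TCP z of about 0.0685. I'll raise 3 mm and push, turning as I go.

Request:
jog_arm(
  targets=[
    [0, 0, -0.003, 0],
    [-0.003, 0, -0.003, 0],
    [-0.007, 0.001, -0.003, 0],
    [-0.011, 0.001, -0.003, 0],
    [-0.015, 0.001, -0.003, 0],
  ],
)

```text
time: 4.62
tool_pos: [0.6056, -0.0073, 0.07]
tool_rot: [-0.0, 0.999, -0.039, -0.0]
contact_force: [0.2, -0.2, -0.5]
gripper_width: 0.503
```

Request:
jog_arm(
  targets=[
    [-0.004, 0, 0, -0.5],
    [-0.008, 0.001, 0, -1],
    [-0.012, 0.001, 0, -2],
    [-0.016, 0.001, 0, -3],
    [-0.02, 0.002, 0, -4],
  ],
)

```text
time: 5.03
tool_pos: [0.5859, -0.0076, 0.0703]
tool_rot: [-0.0, 1.0, -0.003, 0.0]
contact_force: [1.0, 0.2, -0.9]
gripper_width: 0.501
```

Request:
jog_arm(
  targets=[
    [-0.004, 0, 0, -0.8],
    [-0.008, 0, 0, -1.6],
    [-0.012, 0, 0, -2.4],
    [-0.016, 0, 0, -3.2],
    [-0.02, 0, 0, -4],
  ],
)

```text
time: 5.45
tool_pos: [0.5659, -0.0076, 0.0703]
tool_rot: [0.0, 1.0, 0.031, 0.0]
contact_force: [1.2, 0.1, -0.6]
gripper_width: 0.501
```

```bash
python3 - <<'E'
from h import *
s=manip.state();print(s["time"],s["tool_pos"],s["contact_force"])
a=cams.grab_frame("scene")[165:255,185:345,::-1];b=cams.grab_frame("side")[155:275,180:310,::-1]
cv2.imwrite("pics/push1.png",np.vstack([cv2.resize(a,(530,298),interpolation=cv2.INTER_CUBIC),cv2.resize(b[:75],(530,302),interpolation=cv2.INTER_CUBIC)]))
E
```

```text
5.45 [ 0.5658608  -0.00759885  0.07032487] [ 1.17546525  0.05757373 -0.61114937]
```

View pics/push1.png

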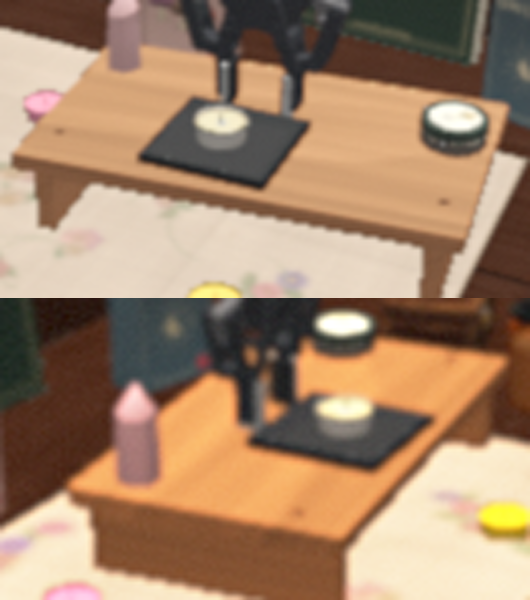

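The slate is moving flat ahead of both fingers, squaring up, and the tealight is riding along.

Request:
jog_arm(
  targets=[
    [-0.004, 0, 0, -0.9],
    [-0.008, 0, 0, -1.8],
    [-0.012, -0.001, 0, -2.8],
    [-0.016, -0.001, 0, -3.8],
    [-0.02, -0.001, 0, -4.7],
  ],
)

```text
time: 5.97
tool_pos: [0.5461, -0.0077, 0.0705]
tool_rot: [-0.0, 0.997, 0.072, 0.0]
contact_force: [2.8, 0.4, -0.3]
gripper_width: 0.5
```

Request:
jog_arm(
  targets=[
    [-0.004, -0.001, 0, 0],
    [-0.008, -0.001, 0, 0],
    [-0.011, -0.002, 0, 0],
    [-0.013, -0.002, 0, 0],
    [-0.014, -0.002, 0, 0],
  ],
)

```text
time: 6.38
tool_pos: [0.532, -0.0078, 0.0705]
tool_rot: [-0.0, 0.997, 0.071, 0.0]
contact_force: [1.9, 0.8, 1.0]
gripper_width: 0.501
```

```bash
python3 - <<'E'
from h import *
s=manip.state();print(s["time"],s["tool_pos"],s["tool_rot"],s["contact_force"])
a=cams.grab_frame("scene")[:,:,::-1];b=cams.grab_frame("side")[:,:,::-1]
cv2.imwrite("pics/sc2.png",a);cv2.imwrite("pics/si2.png",b)
A=cv2.resize(a[175:250,185:345],None,fx=4,fy=4,interpolation=cv2.INTER_CUBIC);B=cv2.resize(b[155:225,180:310],None,fx=4,fy=4,interpolation=cv2.INTER_CUBIC)
o=np.zeros((580,640,3),np.uint8);o[:300]=A;o[300:580,:520]=B
cv2.imwrite("pics/push2.png",o)
E
```

```text
6.3833 [ 0.53202104 -0.00782392  0.07053905] [-6.05337349e-06  9.97447718e-01  7.13999206e-02  3.17120821e-04] [1.94551382 0.80423256 1.02653494]
```

View pics/push2.png

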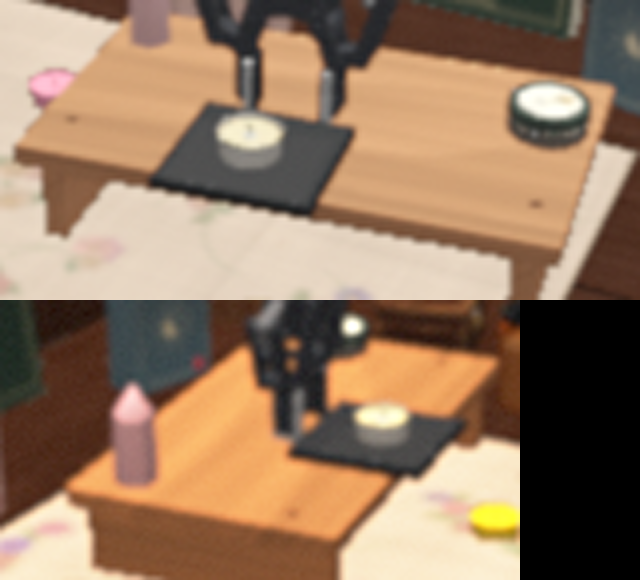

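The slate's front is just past the edge in both views. Scene block: slate (150,182), (311,207), (354,129), (209,103); riser front edge (20,148)–(563,244). Side block: slate (292,152), (420,171), (463,124), (342,104); riser (338,240), (72,190), (497,55).

```bash
cat > m.py <<'E'
from h import *
def meas(L):
  sg=lambda k:np.array([-1 if k[0]=="F" else 1,1 if k[1]=="L" else -1])
  R=lambda a:np.array([[np.cos(a),-np.sin(a)],[np.sin(a),np.cos(a)]])
  for n,l in L.items():
    o={}
    for w,h,z in(("r",np.array([.1,.17]),.07),("s",np.array([.05,.05]),.078)):
      o[w]=fit([sg(k)*h for k in l[w]],[at_z(n,crop(n,p),z) for p in l[w].values()])
      print(n,w,o[w][0].round(4),np.degrees(o[w][1]).round(2),o[w][2].round(4))
    tr,ar,_=o["r"];ts,as_,_=o["s"]
    print("  front in riser",(R(-ar)@(ts+R(as_)@[-.05,0]-tr)).round(4),"skew",np.degrees(as_-ar).round(2),"tea",at_z(n,crop(n,l["tea"]),.099)-ts)
    print("  front with wrist riser pose",(R(-.143)@(ts+R(as_)@[-.05,0]-[.5465,-.026])).round(4))
E
python3 - <<'E'
import h;h.OFF.update(scene=(185,175,4),side=(180,155,4))
from m import meas
meas({"scene":{"r":{"FL":(20,148),"FR":(563,244),"RR":(614,87)},"s":{"FL":(150,182),"FR":(311,207),"RR":(354,129),"RL":(209,103)},"tea":(250,131)},
"side":{"r":{"FL":(338,240),"RL":(72,190),"FR":(497,55)},"s":{"RL":(292,152),"FL":(420,171),"FR":(463,124),"RR":(342,104)},"tea":(382,117)}})
E
```

```text
scene r [ 0.5445 -0.0269] 8.99 [0.0038 0.0044 0.0032]
scene s [ 0.4697 -0.015 ] 9.12 [0.0011 0.0045 0.0032 0.0029]
  front in riser [-0.122   0.0233] skew 0.13 tea [-0.00973026 -0.00065542]
  front with wrist riser pose [-0.1245  0.021 ]
side r [ 0.5428 -0.0225] 10.02 [0.006  0.0031 0.0052]
side s [ 0.4661 -0.0066] 8.88 [0.0043 0.0079 0.0062 0.0051]
  front in riser [-0.1227  0.03  ] skew -1.14 tea [-0.00808602  0.01080582]
  front with wrist riser pose [-0.1268  0.0301]
```

Both views and the TCP geometry agree on a front at about -0.123 m, within 1° of square. I'll push 7 mm more, then back off and lift.

Request:
jog_arm(
  targets=[
    [-0.002, 0, 0, 0],
    [-0.004, 0, 0, 0],
    [-0.006, 0, 0, 0],
    [-0.007, 0, 0, 0],
    [-0.007, 0, 0, 0],
  ],
)

```text
time: 6.9
tool_pos: [0.525, -0.0089, 0.0704]
tool_rot: [0.0, 0.997, 0.071, -0.0]
contact_force: [1.7, -0.9, 1.7]
gripper_width: 0.499
```

Request:
jog_arm(
  targets=[
    [0.003, 0, 0, 0],
    [0.01, 0, 0, 0],
    [0.025, 0, -0.01, 0],
    [0.035, 0, -0.035, 0],
    [0.035, 0, -0.07, 0],
  ],
)

```text
time: 7.32
tool_pos: [0.5584, -0.0034, 0.1371]
tool_rot: [-0.001, 0.997, 0.072, -0.004]
contact_force: [0.4, 0.1, -0.0]
gripper_width: 0.499
```

Request:
jog_arm(
  targets=[
    [0, 0, -0.04, 0],
    [-0.02, 0, -0.075, 0],
    [-0.05, 0, -0.1, 0],
    [-0.085, 0, -0.12, 0],
    [-0.1, 0, -0.13, 0],
  ],
)

```text
time: 7.73
tool_pos: [0.4596, -0.0184, 0.2736]
tool_rot: [0.001, 0.997, 0.071, 0.001]
contact_force: [-0.1, 0.2, 0.5]
gripper_width: 0.496
```

```bash
python3 - <<'E'
from h import *
import pickle
s=manip.state();c=cams.get_calibration("wrist");im=cams.grab_frame("wrist")[:,:,::-1]
pickle.dump(c,open("w3.pkl","wb"))
print(s["time"],s["tool_pos"].round(4),s["tool_rot"].round(4))
cv2.imwrite("pics/w3.png",cv2.resize(im,(768,576),interpolation=cv2.INTER_CUBIC))
E
```

```text
7.7333 [ 0.4596 -0.0184  0.2736] [6.000e-04 9.974e-01 7.140e-02 1.200e-03]
```

View pics/w3.png

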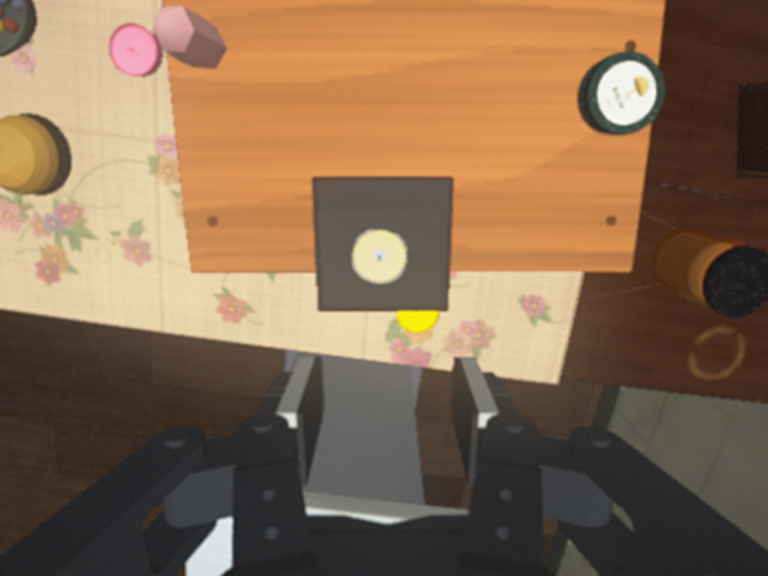

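The slate looks square. Slate corners are (314,178), (453,178), (448,310), (319,310), and the riser front edge runs (191,272)–(632,272).

```bash
python3 - <<'E'
from h import *
import pickle
c=pickle.load(open("w3.pkl","rb"));f=lambda p,z:at_z(0,((p[0]+.5)/1.5-.5,(p[1]+.5)/1.5-.5),z,c)
t,a,e=fit([(.05,.05),(.05,-.05),(-.05,-.05),(-.05,.05)],[f(p,.078) for p in((314,178),(453,178),(448,310),(319,310))]);print(t,np.degrees(a),e.round(4))
A,B=f((191,272),.07),f((632,272),.07);print("edge",A,B,np.linalg.norm(A-B))
d=(A-B)/np.linalg.norm(A-B);n=np.array([-d[1],d[0]]);fr=t-.05*np.array([np.cos(a),np.sin(a)])
print("overhang",n@(fr-A),"skew",np.degrees(a-np.arctan2(-d[0],d[1])),"corners only",[n@(f(p,.078)-A) for p in((448,310),(319,310))])
print("tea off",f((380,256),.099)-t)
c1=pickle.load(open("w1.pkl","rb"))
# bell: plunger and foot, from wrist1
for nm,p,z in(("plunger",(55,357),.062),("dome right foot",(122,335),.0)): print(nm,at_z(0,((p[0]+.5)/1.5-.5,(p[1]+.5)/1.5-.5),z,c1))
E
```

```text
[ 0.46522791 -0.01577656] 8.057048494669052 [0.0018 0.0016 0.0016 0.0015]
edge [0.42359488 0.12702135] [ 0.47141048 -0.20827785] 0.33869142346127035
overhang 0.02894377369947416 skew -0.05893871869477989 corners only [np.float64(0.027877938238168063), np.float64(0.027835803122364337)]
tea off [-0.00265628  0.0019479 ]
plunger [0.49126844 0.29408607]
dome right foot [0.48442654 0.26630147]
```

Overhang is 29 mm, skew 0.1°, and the tealight is 3 mm off-centre. Now the bell: fingers shut, hover for one closer look.

Request:
jog_arm(
  targets=[
    [0, -0.031, 0, 0],
    [0.001, -0.063, 0, 0],
    [0.001, -0.095, 0, 0],
    [0.002, -0.126, 0, 0],
    [0.002, -0.158, 0, 0],
  ],
  fingers=0,
)

```text
time: 8.2
tool_pos: [0.4401, 0.14, 0.2693]
tool_rot: [0.0, 0.997, 0.071, -0.001]
contact_force: [0.6, -0.2, -0.2]
gripper_width: 0.003
```

Request:
jog_arm(
  targets=[
    [0, -0.031, 0.01, 0],
    [0.001, -0.063, 0.03, 0],
    [0.001, -0.095, 0.05, 0],
    [0.002, -0.126, 0.065, 0],
    [0.002, -0.158, 0.07, 0],
  ],
)

```text
time: 8.62
tool_pos: [0.4178, 0.2963, 0.1957]
tool_rot: [0.001, 0.997, 0.072, -0.003]
contact_force: [-0.5, -0.6, -0.2]
gripper_width: -0.003
```

```bash
python3 - <<'E'
from h import *
import pickle
s=manip.state();c=cams.get_calibration("wrist");im=cams.grab_frame("wrist")[:,:,::-1]
pickle.dump(c,open("w4.pkl","wb"))
print(s["time"],s["tool_pos"].round(4),s["tool_rot"].round(4),s["gripper_width"])
cv2.imwrite("pics/w4.png",cv2.resize(im,(768,576),interpolation=cv2.INTER_CUBIC))
E
```

```text
8.6167 [0.4178 0.2963 0.1957] [ 0.0014  0.9974  0.0716 -0.0031] -0.0026046449906891207
```

View pics/w4.png

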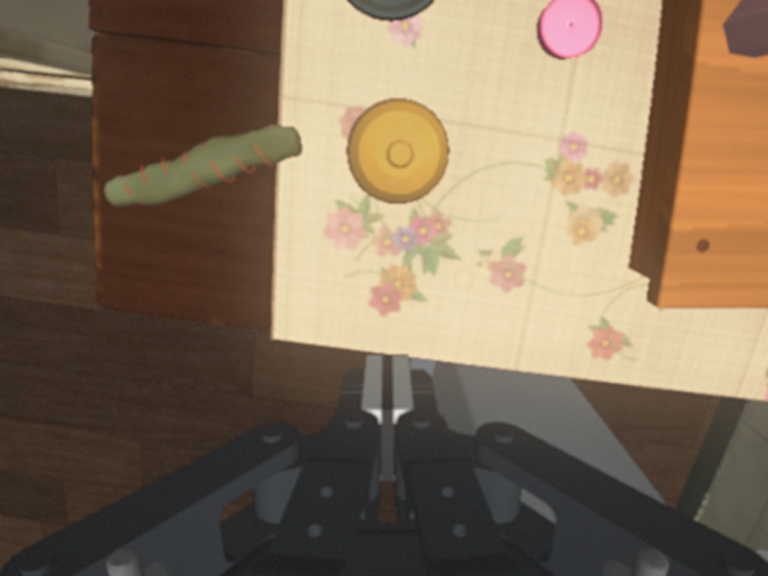

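The bell is seen from directly above, with the plunger at (400,153).

```bash
python3 - <<'E'
from h import *
import pickle
from scipy.spatial.transform import Rotation as Ro
c=pickle.load(open("w4.pkl","rb"));p=at_z(0,(400.5/1.5-.5,153.5/1.5-.5),.062,c);s=manip.state()
q=s["tool_rot"];R=Ro.from_quat([*q[1:],q[0]]).as_matrix()
print(p,s["tool_pos"],"shift",R.T@(np.array([*p,.062])-s["tool_pos"]))
E
```

```text
[0.48938551 0.29835243] [0.41668691 0.30053875 0.19573313] shift [0.07253786 0.01303751 0.13320172]
```

Request:
jog_arm(
  targets=[
    [0.036, 0.007, 0.01, 0],
    [0.072, 0.013, 0.04, 0],
    [0.072, 0.013, 0.075, 0],
    [0.072, 0.013, 0.105, 0],
    [0.072, 0.013, 0.118, 0],
  ],
)

```text
time: 9.08
tool_pos: [0.49, 0.2913, 0.0756]
tool_rot: [0.002, 0.997, 0.071, -0.005]
contact_force: [-0.9, -0.2, -1.4]
gripper_width: -0.005
```

Request:
jog_arm(
  targets=[
    [0, 0, 0.004, 0],
    [0, 0, 0.008, 0],
    [0, 0, 0.012, 0],
    [0, 0, 0.014, 0],
    [0, 0, 0.014, 0],
  ],
)

```text
time: 9.5
tool_pos: [0.4936, 0.2931, 0.0697]
tool_rot: [-0.0, 0.997, 0.072, 0.001]
contact_force: [0.2, -0.3, 0.1]
gripper_width: -0.001
```

Request:
jog_arm(
  targets=[
    [0, 0, 0.002, 0],
    [0, 0, 0.004, 0],
    [0, 0, 0.005, 0],
    [0, 0, 0.005, 0],
  ],
)

```text
time: 9.83
tool_pos: [0.4927, 0.2926, 0.0633]
tool_rot: [-0.0, 0.997, 0.071, -0.0]
contact_force: [-0.1, 0.1, -0.5]
gripper_width: 0.001
```

Request:
jog_arm(
  targets=[
    [-0.002, -0.005, -0.002, 0],
    [-0.002, -0.005, -0.002, 0],
    [-0.002, -0.005, -0.002, 0],
  ],
)

```text
time: 10.08
tool_pos: [0.4902, 0.2977, 0.0656]
tool_rot: [-0.0, 0.997, 0.072, 0.0]
contact_force: [0.3, -0.0, 0.7]
gripper_width: -0.001
```

Request:
jog_arm(
  targets=[
    [0, 0, 0.002, 0],
    [0, 0, 0.004, 0],
    [0, 0, 0.006, 0],
    [0, 0, 0.007, 0],
    [0, 0, 0.007, 0],
  ],
)

```text
time: 10.5
tool_pos: [0.4904, 0.2975, 0.059]
tool_rot: [-0.0, 0.997, 0.071, 0.0]
contact_force: [-2.9, -0.3, 6.5]
gripper_width: -0.003
```

Request:
jog_arm(
  targets=[
    [0, 0, 0.001, 0],
    [0, 0, 0.002, 0],
    [0, 0, 0.002, 0],
  ],
)

```text
time: 10.75
tool_pos: [0.4904, 0.2975, 0.058]
tool_rot: [-0.0, 0.997, 0.071, -0.0]
contact_force: [-4.5, -2.0, 10.1]
gripper_width: -0.002
```

Request:
jog_arm(
  targets=[
    [0, 0, 0.001, 0],
    [0, 0, 0.001, 0],
    [0, 0, 0.001, 0],
  ],
)

```text
time: 11.0
tool_pos: [0.4905, 0.2975, 0.058]
tool_rot: [0.0, 0.997, 0.072, -0.0]
contact_force: [-6.4, -2.0, 15.0]
gripper_width: -0.0
```

The tool stopped at 0.058 m while the force rose to 15 N, so the plunger is fully down (62 − 4 mm). I'll retract and check.

Request:
jog_arm(
  targets=[
    [0, 0, -0.005, 0],
    [0, 0, -0.02, 0],
    [0, 0, -0.05, 0],
    [0, 0, -0.09, 0],
    [0, 0, -0.13, 0],
  ],
)

```text
time: 11.42
tool_pos: [0.489, 0.2967, 0.1849]
tool_rot: [0.001, 0.997, 0.071, -0.002]
contact_force: [1.6, 1.2, 0.3]
gripper_width: -0.001
```

Request:
jog_arm(
  targets=[
    [-0.035, 0, -0.01, 0],
    [-0.07, 0, -0.01, 0],
    [-0.07, 0, -0.01, 0],
    [-0.07, 0, -0.01, 0],
    [-0.07, 0, -0.01, 0],
  ],
)

```text
time: 11.83
tool_pos: [0.421, 0.2873, 0.195]
tool_rot: [0.0, 0.997, 0.071, 0.0]
contact_force: [0.1, -0.3, 0.9]
gripper_width: 0.001
```

```bash
python3 - <<'E'
from h import *
s=manip.state();print(s["time"],s["tool_pos"],s["contact_force"])
a=cams.grab_frame("scene")[165:255,185:345,::-1];w=cams.grab_frame("wrist")[:,:,::-1]
o=np.zeros((600,560,3),np.uint8);o[:300,:533]=cv2.resize(a,(533,300),interpolation=cv2.INTER_CUBIC);o[300:,:400]=cv2.resize(w,(400,300))
cv2.imwrite("pics/end.png",o)
E
```

```text
11.8333 [0.42095122 0.28725831 0.19497157] [ 0.11180835 -0.315383    0.88954825]
```

View pics/end.png

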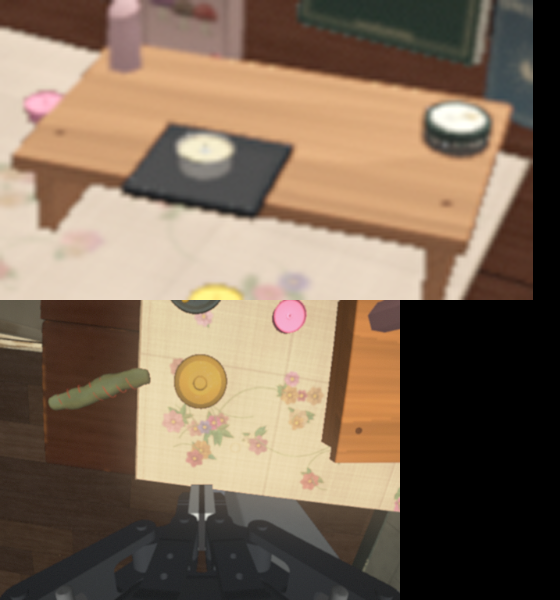

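The slate sticks out flat with the tealight in its middle, and the bell stands upright where it was.

```bash
python3 -c "
from plant import manip;print(manip.job_done())"
```

```text
the job is handed in; nothing more can be done
None
```

The slate now sticks out over the riser's front edge, the bell has been rung after that, and the job is handed in (no verdict is reported). The robot's clock stood at about 11.9 s of the allowed 51 s.

- **Slate:** I pushed it from behind with the half-open fingers about 2 mm above the wood, turning it square on the way. The wrist view afterwards measured an overhang of 29 mm (28 mm from the two front corners alone) and a skew of about 0.1°. I did not measure the slate again after ringing, but the last picture shows it still out and flat.
- **Tealight:** It was about 3 mm from the slate's middle after the push, and the fingers stayed clear of it throughout.
- **Bell:** I pressed with the shut fingers until the tool stopped at 58 mm while the force rose to 15 N, which matches the full 4 mm of travel. After lifting away, the bell stood upright in its place. I could not measure the plunger springing back.
- **Bystanders:** The crystal and tin look unmoved in the last picture. The jar was not in that picture, but no move went near it.

The side and scene cameras disagreed by 5–10 mm in y (about 17 mm on the tealight), so I relied on the wrist camera. Their overhang readings midway (22–23 mm) agreed with the fingertip position.

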